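# Balance a jack bar on a painting stand

## Task

The steel jack bar on the wooden blocks has a slug stuck somewhere inside, so it does not balance at its middle. Find where it balances by lifting it just a little at trial points, then lift it clear and level by that point and set it down gently in the channel of the painting stand, lying along the channel, so that it stays level on the stand alone with both ends free. Never let the bar tip steeply or fall, never press it hard on the stand, and leave everything else on the bench where it is.

Things in the scene. Friction and masses are not known exactly. Their poses are not given: they have to be found in the camera images.
- bar: Closed rectangular steel tube, 360 long x 25 wide x 32 tall, black caps on the last 38 of each end; 0.67 to 0.78 kg. Origin: centre of the underside at mid-length; x along the bar, z up. A slug is stuck fast inside, so the balance point lies anywhere up to 90 mm either side of mid-length, unseen. At the start it lies on the rest, underside 50 mm over the bench.
- rest: Trestle fixed to the bench: plywood strip 300 x 50 x 8 mm carrying two wooden blocks, each 30 long x 44 wide, flat tops 50 mm above the bench, centred 125 mm either side of the middle; between them the bar spans free. Origin: on the bench under the middle; x along the strip, through both blocks.
- stand: Painting stand fixed to the bench: dark round foot 100 mm across, post 22 mm thick, and a small head with a short open channel on top. The head is sprung: it sinks about 0.55 mm per newton, 12 mm at most, then is solid. Origin: on the bench under the post; x along the channel.
- saddle (a point): Centre of the channel's flat floor, 100 mm above the bench when unloaded (moves with the head). Floor 22 mm long (along x, the way the bar will lie, either way round), about 31 mm between the side lips; the lips flare outward, 7 mm high; 44 mm wide over them. z up. The bar stays level only with its balance point within about 10 mm of here along the channel.
- wrench: Bystander: a flat steel open wrench, 150 mm long, lying on the bench. Origin: on its underside.
- race: Bystander: a steel bearing ring lying flat, 44 mm across, 12 mm high. Origin: under its centre.
- carton_a: Bystander: a closed blue and brown parts carton, 100 x 70 x 60 mm high. Origin: under its centre.
- carton_b: Bystander: a closed blue and brown parts carton, 110 x 80 x 55 mm high. Origin: under its centre.
- spray_can: Bystander: an upright spray can, 64 mm across, 190 mm tall. Origin: under its centre.
- grease_tin: Bystander: a squat steel tin, 80 mm across, 70 mm tall. Origin: under its centre.
- screwdriver: Bystander: a screwdriver lying on the bench, 190 mm long. Origin: on its underside.
Not all that is in view belongs to the job. Leave any pink or turquoise look-alike of the stand alone.

How it is judged:
By the outcome, as a careful person would: the job done as asked, in the order asked, and still so for the second after the job is handed in, with the robot touching nothing.
It also fails if it takes over 72 s, if anything falls off the work surface, if the arm or the gripper's body presses on something with over 40 N, if the wrist force passes 120 N, or if a joint passes its speed limit or range.

## Robot

A 6-joint arm with a two-finger parallel gripper is mounted at the origin on the work surface. World frame = base frame: x ahead of the robot, y to its left, z up, the work surface at z = 0. Lengths are in m, angles in degrees, forces in N, time in s.
With the tool pointing down it reaches from about 0.35 to 0.85 m from the base axis. Payload 8.1 kg.
Tool frame: the origin (TCP) lies between the finger pads; the fingertips stand 11 mm ahead of it and the grasp point (between the pads) lies 8 mm behind it; z points along the fingers, y is the line along which they close (so a half turn about z gives the same grasp; the last joint's range is limited). The gripper opens to 93 mm and grips with 3 to 60 N. Pads are 15 mm wide; open, the fingers measure 128 mm over their backs; the gripper's body (75 mm by 188 mm) begins 65 mm behind the grasp point.
Start: joints at [62.544, 7.471, 85.268, -0, 87.261, -4.893], TCP at [0.23, 0.554, 0.23] pointing down, gripper open.
Joint ranges: [-169.43, 169.43], [-51.17, 129.36], [1.28, 143.12], [-76.62, 256.62], [0, 156.53], [-152.29, 152.29]. Speed limits (degrees/s): [136.94, 136.94, 159.86, 180, 180, 180].

## Interface

Orientations are given as [roll, pitch, yaw] about the fixed x, y, z axes, in that order (R = Rz(yaw) Ry(pitch) Rx(roll)).
In Python, from bench import arm, imaging, ticket gives the robot as it stands.
- The arm moves only by the shell command python3 -m handwheel 'ROWS' [FORCE]. ROWS is JSON, one flat list of numbers, 7 for each row, row after row: the closure, from -1 (fully open) to 1 (shut), so that 0 is half open, then the shift along the tool's x, y, z in mm, then the turn, a rotation vector about the tool's x, y, z in rad. A call has 1 to 8 rows; each row shifts and turns the commanded pose from where the row before left it, along the tool's axes as they then stand; what a row does not reach is not made up. A row lasts 1/12 s, in which the tool goes at most 41.7 mm and 7.16 degrees, less where a joint would pass 70% of its speed; a pose out of reach is approached as far as the arm can. A call with a gripper value outside its range is refused whole. The fingers move at their own pace and stop on an object; FORCE is the grip in N (left out, the last holds). Time passes only in rows, so rows that do not move let the fingers close. It gives the time, the measured TCP pose, the force, the opening and the grip force at its end, in the units of the state.
- arm.sense(): the state, without advancing time (a new reading comes with each control period).
- imaging.capture(name): name is "scene" or "top"; returns a dict with "color" (400x640x3 uint8, red, green, blue), "fx", "fy", "cx", "cy" (pixels), "R" (3x3) and "t" (3): a world point X has camera coordinates R X + t. Camera axes: x right, y down, z forward; pixel columns grow to the right and rows downward; lengths in m; the calibration is good to about 2 mm. A picture is of the moment at which its call begins. There is no depth.
- ticket.job_done(): hands the job in; it is judged then, once.
The state is a dict: "time_s": time; "q": joint angles; "joint_vel": joint speeds; "joint_efforts": joint torques, N m; "position": TCP position; "eef_rot": TCP orientation; "ft_force": force on the tool from outside, world axes, zero at the start; "moment": the same for the moment, N m; "width": opening from 0.0 (shut) to 1.0 (fully open); "grasp_force": force on a finger pad.
Only numpy, scipy, OpenCV 4.12 (cv2) and the standard library are available. Lean on these libraries where they do the work, as an engineer would, in place of code of your own. Each camera call takes 0.05 s, during which the arm holds its last target. There are 200 camera calls.

## Working session

There is one attempt and no reset: what is moved stays moved. The work goes in short steps, Python scripts to look and compute and a shell command to move; the robot and the scene stay as the last step left them, time stands still between calls to the robot, and variables do not carry over. Pictures are saved under pics/ and viewed, at most 10 in all, crops included, and the job is handed in when it is done.

```bash
mkdir -p pics; cat > h.py <<'E'
import numpy as np, cv2
from bench import arm, imaging
def cap(n):
    return imaging.capture(n)
def save(c,f): cv2.imwrite('pics/'+f,c['color'][:,:,::-1])
def ray(c,u,v,z):
    R=np.array(c['R']);t=np.array(c['t']);o=-R.T@t
    d=R.T@np.array([(u-c['cx'])/c['fx'],(v-c['cy'])/c['fy'],1]);return o+d*(z-o[2])/d[2]
def proj(c,X):
    p=np.array(c['R'])@np.array(X)+np.array(c['t']);return [c['fx']*p[0]/p[2]+c['cx'],c['fy']*p[1]/p[2]+c['cy']]
E
python3 - <<'E'
from h import *
for n in('scene','top'):
    c=cap(n);save(c,n+'1.png');print(n,-np.array(c['R']).T@c['t'],c['fx'])
print(arm.sense())
E
```

```text
scene [ 1.34713414 -0.16492911  0.97548747] 361.31901080070344
top [0.33354869 0.0223151  1.3683442 ] 452.62125474934294
{'time_s': 0.1, 'q': array([ 6.25457562e+01,  7.50970636e+00,  8.53222482e+01, -2.18011625e-03,
        8.72612347e+01, -4.89320849e+00]), 'joint_vel': array([-0.02045853, -0.02531937, -0.0471598 ,  0.02274143,  0.00888143,
        0.10511932]), 'joint_efforts': array([ 1.54484391e-03, -5.61349976e+01, -4.93090439e+01,  7.70963053e-02,
        2.93363188e-02, -5.10417624e-05]), 'position': array([0.2299688 , 0.55365168, 0.22871112]), 'eef_rot': array([-1.79906965e+02, -5.77941263e-03,  1.57439066e+02]), 'ft_force': array([-0.42275282,  0.67486646, -0.10370555]), 'moment': array([0.00502454, 0.00281939, 0.02411733]), 'grasp_force': 0.0, 'width': 0.9991728648490201}
```

View pics/top1.png

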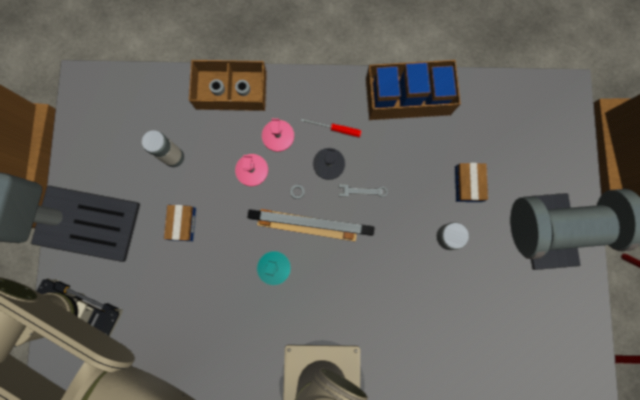

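View pics/scene1.png

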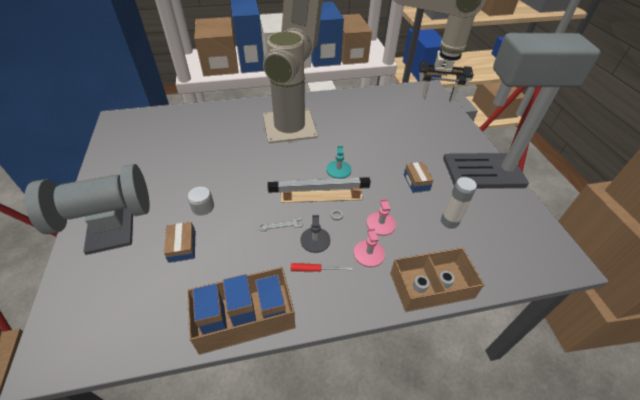

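Top view: the stand candidates are dark (329,163), pink (277,134) and (251,169), and turquoise (274,268). I choose the dark one, which is at (315,232) in the scene view. The bar runs from (254,215) to (368,230), with the rest under it. Next I'll take a close crop and measure.

```bash
python3 - <<'E'
from h import *
c=cap('top');s=cap('scene')
a=cv2.resize(c['color'][135:245,235:385],None,fx=5,fy=5,interpolation=cv2.INTER_CUBIC)[:,:,::-1]
b=cv2.resize(s['color'][165:260,255:385],None,fx=5,fy=5,interpolation=cv2.INTER_CUBIC)[:,:,::-1]
cv2.imwrite('pics/cropt.png',a);cv2.imwrite('pics/crops.png',b)
def blobs(c,x0,x1,y0,y1,th):
    g=c['color'].max(2);m=np.zeros_like(g);m[y0:y1,x0:x1]=(g[y0:y1,x0:x1]<th)
    n,l,st,ce=cv2.connectedComponentsWithStats(m)
    return [(st[i],ce[i]) for i in range(1,n) if st[i][4]>20]
for th in (45,75):
  for st,ce in blobs(c,235,385,140,245,th): print('top',th,st,ce.round(1),ray(c,*ce,0.082).round(4),ray(c,*ce,0.004).round(4))
  for st,ce in blobs(s,255,385,165,260,th): print('scene',th,st,ce.round(1),ray(s,*ce,0.082).round(4),ray(s,*ce,0.004).round(4))
E
```

```text
top 45 [248 210  12  10  90] [253.5 214.4] [0.476  0.2013 0.082 ] [0.4847 0.2122 0.004 ]
top 45 [362 226  11   9  79] [367.3 230.2] [ 0.4364 -0.1237  0.082 ] [ 0.4426 -0.1325  0.004 ]
scene 45 [360 178  10   9  70] [364.7 182.3] [0.4914 0.1984 0.082 ] [0.4167 0.2301 0.004 ]
scene 45 [269 183   9   9  76] [272.7 187.1] [ 0.4546 -0.123   0.082 ] [ 0.3767 -0.1193  0.004 ]
top 75 [313 148  31  32 764] [328.4 163.4] [ 0.6287 -0.0106  0.082 ] [ 0.6466 -0.0126  0.004 ]
top 75 [247 209  14  11 125] [253.5 214.3] [0.4764 0.2015 0.082 ] [0.485  0.2123 0.004 ]
top 75 [361 225  14  11 125] [367.3 230. ] [ 0.4369 -0.1236  0.082 ] [ 0.4431 -0.1325  0.004 ]
scene 75 [360 178  10  10  95] [364.5 182.5] [0.4926 0.1976 0.082 ] [0.418  0.2292 0.004 ]
scene 75 [268 182  11  10 103] [272.9 186.6] [ 0.4525 -0.1223  0.082 ] [ 0.3744 -0.1186  0.004 ]
scene 75 [311 226  10   7  46] [315.6 229.1] [ 0.6636 -0.0139  0.082 ] [ 0.6039 -0.0008  0.004 ]
```

View pics/cropt.png

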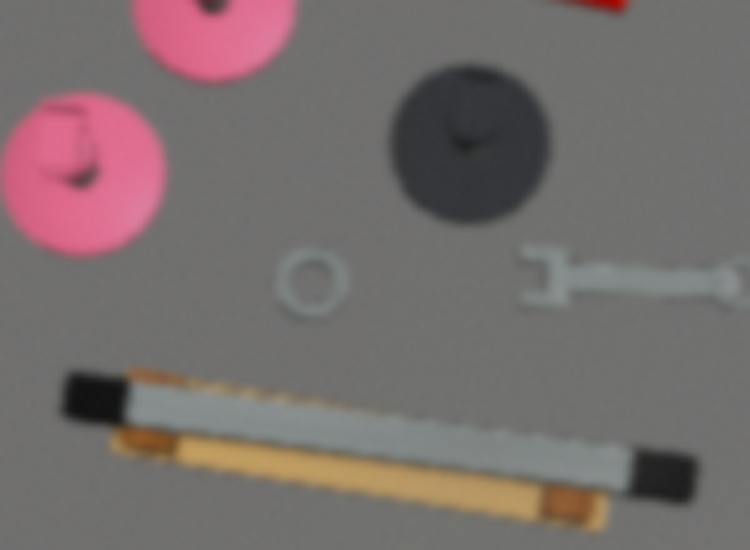

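View pics/crops.png

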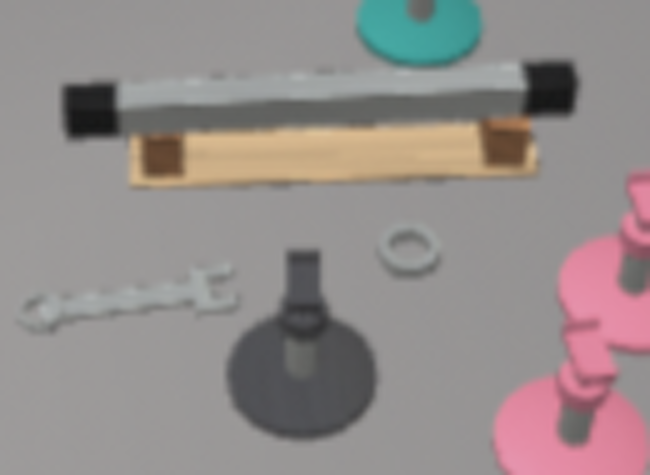

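The crops confirm the dark stand: foot at top-view (329,163), narrow head over it at scene (315,221), channel roughly along world y. The bar's middle is about (0.458, 0.0385), yaw about 83°, and the two views agree on it once face bias is allowed for. I'll zoom in on the head to get the channel angle.

```bash
python3 - <<'E'
from h import *
def avg(n,k=6):
    c=cap(n);I=c['color'].astype(float)
    for _ in range(k-1): I+=cap(n)['color']
    c['color']=I/k;return c
c=avg('top');s=avg('scene')
np.savez('st.npz',t=c['color'],s=s['color'])
def st(c,x0,x1,y0,y1,lo,hi,f):
    a=(np.clip((c['color'][y0:y1,x0:x1].mean(2)-lo)/(hi-lo),0,1)*255).astype(np.uint8)
    return cv2.resize(a,(40*10,50*10),interpolation=cv2.INTER_CUBIC)
a=st(c,309,349,140,190,20,75,10);b=st(s,296,336,205,255,30,120,10)
cv2.imwrite('pics/head.png',np.hstack([a,b]))
# foot circle / silhouettes
g=c['color'].max(2);m=np.zeros(g.shape,np.uint8);m[145:185,309:349]=g[145:185,309:349]<80
ct=max(cv2.findContours(m,0,1)[0],key=cv2.contourArea);(u,v),r=cv2.minEnclosingCircle(ct)
print('foot',u,v,r,ray(c,u,v,.01),ray(c,u+r,v,.01)-ray(c,u,v,.01))
p=ray(c,u,v,.01);print('saddle px top',proj(c,[p[0],p[1],.1]),'scene',proj(s,[p[0],p[1],.1]))
E
```

```text
foot 328.5 163.5 15.890348434448242 [ 0.64501471 -0.01276333  0.01      ] [ 0.00084275 -0.04882962  0.        ]
saddle px top [np.float64(329.39618234880646), np.float64(156.5043079865263)] scene [np.float64(314.82634977896424), np.float64(220.86671307524836)]
```

View pics/head.png

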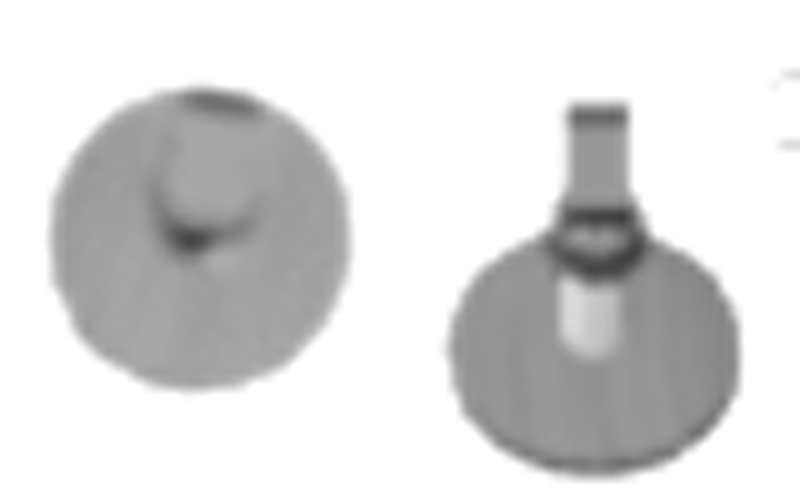

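The left panel shows the dark far lip sloping from (327,149.5) to (335,151) in the top view. The right panel shows the head's sides near u=312.8 and 318.7, v=215–225 in the scene view. I'll cast these to get the channel yaw.

```bash
python3 - <<'E'
from h import *
c=cap('top');s=cap('scene');d=np.load('st.npz');S=d['s'].mean(2);T=d['t'].mean(2)
# scene: side edges subpixel at half level per row
L=[];Rr=[]
for v in range(217,225):
    r=S[v,306:326];bg=(r[:4].mean()+r[-4:].mean())/2;h=(bg+r[8:11].mean())/2
    x=np.arange(306,326)
    k=np.where(r<h)[0];i,j=k[0],k[-1]
    L.append((x[i]-(h-r[i])/(r[i-1]-r[i]),v));Rr.append((x[j]+(h-r[j])/(r[j+1]-r[j]),v))
for nm,E in(('L',L),('R',Rr),('M',[((a[0]+b[0])/2,a[1]) for a,b in zip(L,Rr)])):
    P=np.array([ray(s,u,v,.101)[:2] for u,v in E]);f=np.polyfit(P[:,0],P[:,1],1)
    print(nm,P[0].round(4),P[-1].round(4),'channel yaw',90+np.degrees(np.arctan(f[0])), 'y at x=.645',np.polyval(f,.645))
# far edge & near-edge in scene; lip in top
for uv in((314,215.6),(318,215.6),(315.8,225.6)): print(uv,ray(s,*uv,.107).round(4))
q=T[146:154,325:338];print(q.round().astype(int))
E
```

```text
L [ 0.6286 -0.0191] [ 0.6559 -0.0266] channel yaw 76.01981214656874 y at x=.645 -0.022811850887238194
R [0.6326 0.0018] [ 0.6608 -0.0017] channel yaw 81.41008207529906 y at x=.645 -0.0005134526244557069
M [ 0.6306 -0.0087] [ 0.6584 -0.0142] channel yaw 78.67836277197594 y at x=.645 -0.011563960043950355
(314, 215.6) [ 0.6292 -0.0123  0.107 ]
(318, 215.6) [6.316e-01 1.000e-04 1.070e-01]
(315.8, 225.6) [ 0.6696 -0.0148  0.107 ]
[[110 110 108 108 107 108 109 111 111 111 112 112 112]
 [101  99  96  94  94  95  98 101 103 106 109 111 112]
 [ 79  76  72  69  69  71  74  78  83  91  98 105 108]
 [ 61  58  53  50  48  49  52  56  60  68  79  89  98]
 [ 56  54  51  48  45  45  44  45  46  52  60  70  80]
 [ 55  54  54  53  52  50  50  48  48  50  55  59  63]
 [ 55  55  55  55  55  55  54  54  53  54  55  56  56]
 [ 54  54  56  56  56  56  56  56  56  55  56  55  55]]
```

The channel yaw is about 79° and the saddle about (0.647, -0.012). Both are consistent with the foot centre. Now I'll move over the bar's middle.

```bash
cat >> h.py <<'E'
from scipy.spatial.transform import Rotation as Ro
def go(x,y,z,yaw):
    s=arm.sense();R=Ro.from_euler('xyz',s['eef_rot'],degrees=True);G=Ro.from_euler('xyz',[180,0,yaw],degrees=True)
    d=R.inv().apply(np.array([x,y,z])-s['position'])*1000;w=(R.inv()*G).as_rotvec()
    print('t',round(s['time_s'],2),'shift',d.round(1),'turn',w.round(4),'F',s['ft_force'].round(2),'M',s['moment'].round(3),'w',round(s['width'],3),'g',s['grasp_force'])
E
python3 -m handwheel '[-1,-29,-27.5,6,0,0,0, -1,-29,-27.5,6,0,0,0, -1,-29,-27.5,6,0,0,0, -1,-29,-27.5,6,0,0,0, -1,-29,-27.5,6,0,0,0, -1,-29,-27.5,6,0,0,0, -1,-29,-27.5,6,0,0,0, -1,-29,-27.5,6,0,0,0]' 60
python3 -m handwheel '[-1,-29,-27.5,6,0,0,0, -1,-29,-27.5,6,0,0,0, -1,-29,-27.5,6,0,0,0, -1,-29,-27.5,6,0,0,0, -1,-29,-27.5,6,0,0,0, -1,-29,-27.5,6,0,0,0, -1,0,0,0,0,0,0.118, -1,0,0,0,0,0,0.118]'
python3 -m handwheel '[-1,0,0,0,0,0,0.118, -1,0,0,0,0,0,0.118, -1,0,0,0,0,0,0.118, -1,0,0,0,0,0,0.118, -1,0,0,0,0,0,0.118, -1,0,0,0,0,0,0.118, -1,0,0,0,0,0,0.118, -1,0,0,0,0,0,0.118]'
python3 - <<'E'
from h import *
go(.458,.0385,.062,83)
E
```

```text
time_s: 1.57
position: [0.3604, 0.2602, 0.1816]
eef_rot: [180.0, 0.0, 157.5]
ft_force: [0.9, 0.2, -0.1]
width: 0.998
grasp_force: 0.0
time_s: 2.23
position: [0.4578, 0.0402, 0.1453]
eef_rot: [-180.0, -0.0, 143.4]
ft_force: [-0.9, 0.6, 0.2]
width: 1.006
grasp_force: 0.0
time_s: 2.9
position: [0.4575, 0.0428, 0.1458]
eef_rot: [180.0, 0.0, 89.5]
ft_force: [-0.6, -0.6, -0.3]
width: 1.001
grasp_force: 0.0
t 2.9 shift [-4.3  0.5 83.8] turn [ 0.0003 -0.      0.1133] F [-0.63 -0.64 -0.35] M [-0.04   0.076 -0.014] w 1.001 g 0.0
```

```bash

python3 -m handwheel '[-1,-4,0.5,10,0,0,0.113, -1,0,0,20,0,0,0, -1,0,0,20,0,0,0, -1,0,0,15,0,0,0, -1,0,0,10,0,0,0, -1,0,0,8,0,0,0, -1,0,0,0,0,0,0, 0,0,0,0,0,0,0]' 15
python3 - <<'E'
from h import *
go(.458,.0385,.062,83)
c=cap('top');save(c,'over.png')
E
python3 -m handwheel '[0.5,0,0,0,0,0,0, 0.7,0,0,0,0,0,0, 0.9,0,0,0,0,0,0, 1,0,0,0,0,0,0, 1,0,0,0,0,0,0, 1,0,0,0,0,0,0, 1,0,0,0,0,0,0, 1,0,0,0,0,0,0]' 15
python3 - <<'E'
from h import *
go(.458,.0385,.062,83)
E
```

```text
time_s: 3.57
position: [0.458, 0.0388, 0.0629]
eef_rot: [-180.0, -0.0, 83.4]
ft_force: [0.9, 0.3, -0.3]
width: 0.963
grasp_force: 0.0
t 3.57 shift [-0.3  0.   0.9] turn [-0.0001 -0.      0.0062] F [ 0.88  0.28 -0.27] M [-0.028  0.033 -0.041] w 0.963 g 0.0
time_s: 4.28
position: [0.4579, 0.0388, 0.0626]
eef_rot: [180.0, -0.0, 83.4]
ft_force: [-0.4, -0.4, -0.4]
width: 0.36
grasp_force: 0.0
t 4.28 shift [-0.3  0.1  0.6] turn [ 0.     -0.      0.0061] F [-0.36 -0.43 -0.45] M [-0.061  0.061  0.043] w 0.36 g 0.0
```

```bash

python3 -m handwheel '[1,0,0,0,0,0,0, 1,0,0,0,0,0,0, 1,0,0,0,0,0,0, 1,0,0,0,0,0,0]' 30
python3 - <<'E'
from h import *
go(.458,.0385,.062,83)
E
python3 -m handwheel '[1,0,0,-0.5,0,0,0, 1,0,0,-0.5,0,0,0, 1,0,0,-0.5,0,0,0, 1,0,0,-0.5,0,0,0, 1,0,0,0,0,0,0, 1,0,0,0,0,0,0]' 30
python3 - <<'E'
from h import *
go(.458,.0385,.062,83)
E
```

```text
time_s: 4.62
position: [0.4579, 0.0388, 0.0626]
eef_rot: [180.0, -0.0, 83.4]
ft_force: [1.3, -0.2, -1.6]
width: 0.269
grasp_force: 30.0
t 4.62 shift [-0.3  0.1  0.6] turn [ 0.0001 -0.      0.0061] F [ 1.31 -0.17 -1.59] M [-0.118 -0.087 -0.131] w 0.269 g 29.995267689228058
time_s: 5.12
position: [0.4573, 0.0387, 0.0642]
eef_rot: [-179.9, 0.0, 83.4]
ft_force: [-0.6, -0.6, -7.4]
width: 0.265
grasp_force: 30.0
t 5.12 shift [-0.1  0.7  2.2] turn [-0.0012  0.0003  0.0064] F [-0.56 -0.6  -7.36] M [-0.513  0.175  0.057] w 0.265 g 29.99718725681305
```

The lift reads about full weight with a moment of about −0.45 Nm, so the balance point is about 60 mm toward +y. I'll set it down and try there.

```bash

python3 - <<'E'
from h import *
c=cap('scene');save(c,'lift1.png');go(.458,.0385,.062,83)
E
python3 -m handwheel '[1,0,0,0.5,0,0,0, 1,0,0,0.5,0,0,0, 1,0,0,0.5,0,0,0, 1,0,0,0.5,0,0,0, 0.5,0,0,0,0,0,0, 0.2,0,0,0,0,0,0, 0,0,0,0,0,0,0, 0,0,0,0,0,0,0]' 30
python3 -m handwheel '[0,5,0,0,0,0,0, 0,10,0,0,0,0,0, 0,15,0,0,0,0,0, 0,15,0,0,0,0,0, 0,10,0,0,0,0,0, 0,5,0,0,0,0,0, 1,0,0,0,0,0,0, 1,0,0,0,0,0,0]'
python3 -m handwheel '[1,0,0,0,0,0,0, 1,0,0,0,0,0,0, 1,0,0,0,0,0,0, 1,0,0,0,0,0,0, 1,0,0,0,0,0,0]' 30
python3 - <<'E'
from h import *
go(.458,.0385,.062,83)
E
python3 -m handwheel '[1,0,0,-0.5,0,0,0, 1,0,0,-0.5,0,0,0, 1,0,0,-0.5,0,0,0, 1,0,0,-0.5,0,0,0, 1,0,0,-0.5,0,0,0, 1,0,0,0,0,0,0, 1,0,0,0,0,0,0]' 30
python3 - <<'E'
from h import *
for i in range(3): cap('scene');go(.458,.0385,.062,83)
E
```

```text
t 5.17 shift [-0.2  0.6  2.3] turn [-0.001   0.0003  0.0064] F [ 0.77 -0.5  -6.  ] M [-0.546  0.199  0.016] w 0.267 g 29.997584223747253
time_s: 5.83
position: [0.4586, 0.039, 0.0632]
eef_rot: [179.9, -0.0, 83.3]
ft_force: [-1.0, 0.4, 0.1]
width: 0.436
grasp_force: 0.0
time_s: 6.5
position: [0.4647, 0.0986, 0.0625]
eef_rot: [-180.0, 0.0, 83.4]
ft_force: [-0.0, 0.3, 1.3]
width: 0.404
grasp_force: 0.0
time_s: 6.92
position: [0.4648, 0.0979, 0.0626]
eef_rot: [-180.0, 0.0, 83.3]
ft_force: [0.6, -2.2, -0.6]
width: 0.264
grasp_force: 30.0
t 6.92 shift [-59.8   0.2   0.6] turn [-0.0001  0.0004  0.0057] F [ 0.57 -2.25 -0.64] M [-0.34   0.107  0.051] w 0.264 g 29.997267723083496
time_s: 7.5
position: [0.4647, 0.0984, 0.065]
eef_rot: [-180.0, 0.0, 83.4]
ft_force: [1.5, -0.3, -6.8]
width: 0.266
grasp_force: 30.0
t 7.55 shift [-60.3   0.2   3.1] turn [-0.0001  0.      0.0062] F [ 0.73  0.12 -6.79] M [-0.168  0.063 -0.024] w 0.267 g 29.99232441186905
t 7.6 shift [-60.3   0.2   3.1] turn [-0.0001  0.      0.0063] F [ 0.37  0.14 -7.55] M [-0.213  0.06   0.029] w 0.265 g 29.992317259311676
t 7.65 shift [-60.3   0.2   3.1] turn [-0.0001  0.      0.0062] F [ 0.55  0.01 -6.88] M [-0.216  0.065  0.068] w 0.267 g 29.992257356643677
```

Full weight is about 7.1 N with −0.16 Nm left, so the balance point is about 20 mm further. Next trial at +80, taking the moment bias while open.

```bash

cat >> h.py <<'E'
def avgM(n=8):
    A=[]
    for i in range(n): cap('scene');s=arm.sense();A.append(np.r_[s['ft_force'],s['moment']])
    print('avg',np.mean(A,0).round(3),'pos',s['position'].round(4),s['eef_rot'].round(2))
E
python3 -m handwheel '[1,0,0,0.5,0,0,0, 1,0,0,0.5,0,0,0, 1,0,0,0.5,0,0,0, 1,0,0,0.5,0,0,0, 1,0,0,0.5,0,0,0, 0.2,0,0,0,0,0,0, 0,0,0,0,0,0,0, 0,0,0,0,0,0,0]' 30
python3 -m handwheel '[0,5,0,0,0,0,0, 0,10,0,0,0,0,0, 0,5,0,0,0,0,0, 0,0,0,0,0,0,0, 0,0,0,0,0,0,0]'
python3 - <<'E'
from h import *
avgM()
E
python3 -m handwheel '[1,0,0,0,0,0,0, 1,0,0,0,0,0,0, 1,0,0,0,0,0,0, 1,0,0,0,0,0,0, 1,0,0,0,0,0,0, 1,0,0,0,0,0,0]' 30
python3 -m handwheel '[1,0,0,-0.5,0,0,0, 1,0,0,-0.5,0,0,0, 1,0,0,-0.5,0,0,0, 1,0,0,-0.5,0,0,0, 1,0,0,-0.5,0,0,0, 1,0,0,-0.5,0,0,0, 1,0,0,0,0,0,0, 1,0,0,0,0,0,0]' 30
python3 - <<'E'
from h import *
avgM()
E
```

```text
time_s: 8.32
position: [0.4658, 0.0985, 0.0636]
eef_rot: [179.9, -0.0, 83.4]
ft_force: [0.8, -0.2, 0.6]
width: 0.436
grasp_force: 0.0
time_s: 8.73
position: [0.4671, 0.1188, 0.0626]
eef_rot: [-180.0, 0.0, 83.4]
ft_force: [-0.4, -0.1, 0.6]
width: 0.497
grasp_force: 0.0
avg [-0.046  0.     0.093 -0.074  0.082 -0.006] pos [0.4671 0.1181 0.0626] [-180.      0.     83.34]
time_s: 9.63
position: [0.4671, 0.1182, 0.0627]
eef_rot: [-180.0, 0.0, 83.4]
ft_force: [-0.0, -0.9, -0.6]
width: 0.265
grasp_force: 30.0
time_s: 10.3
position: [0.4671, 0.1182, 0.0656]
eef_rot: [-180.0, 0.0, 83.4]
ft_force: [0.5, -0.5, -7.0]
width: 0.269
grasp_force: 30.0
avg [-0.474 -0.052 -6.399 -0.07   0.049  0.007] pos [0.4671 0.1182 0.0656] [180.    -0.    83.35]
```

The moment is zero at +80, so that's the balance point. I'll lift it clear and check it's level.

```bash

python3 -m handwheel '[1,0,0,-1,0,0,0, 1,0,0,-3,0,0,0, 1,0,0,-5,0,0,0, 1,0,0,-8,0,0,0, 1,0,0,-10,0,0,0, 1,0,0,-12,0,0,0, 1,0,0,-12,0,0,0, 1,0,0,-12,0,0,0]' 50
python3 -m handwheel '[1,0,0,-10,0,0,0, 1,0,0,-6,0,0,0, 1,0,0,-3,0,0,0, 1,0,0,0,0,0,0, 1,0,0,0,0,0,0]' 
python3 - <<'E'
from h import *
avgM();c=cap('scene');save(c,'lift3.png');cv2.imwrite('pics/lift3c.png',cv2.resize(c['color'][110:270,230:420,::-1],None,fx=4,fy=3.7,interpolation=cv2.INTER_CUBIC));go(.647,-.012,.147,79)
c=cap('top');save(c,'lift3t.png')
E
```

```text
time_s: 11.37
position: [0.4676, 0.1183, 0.1306]
eef_rot: [179.9, -0.0, 83.4]
ft_force: [-0.1, -0.2, -6.4]
width: 0.267
grasp_force: 50.0
time_s: 11.78
position: [0.4669, 0.1182, 0.1473]
eef_rot: [-180.0, 0.0, 83.4]
ft_force: [-0.3, -0.6, -6.3]
width: 0.264
grasp_force: 50.0
avg [-1.500e-01  3.000e-02 -6.427e+00 -5.600e-02  8.200e-02  5.000e-03] pos [0.467  0.1182 0.1473] [-1.7997e+02  1.0000e-02  8.3360e+01]
t 12.23 shift [-108.5  193.8    0.4] turn [-0.0003  0.0001  0.076 ] F [ 0.05  0.65 -7.05] M [-0.061  0.106 -0.03 ] w 0.267 g 49.995728731155396
```

View pics/lift3c.png

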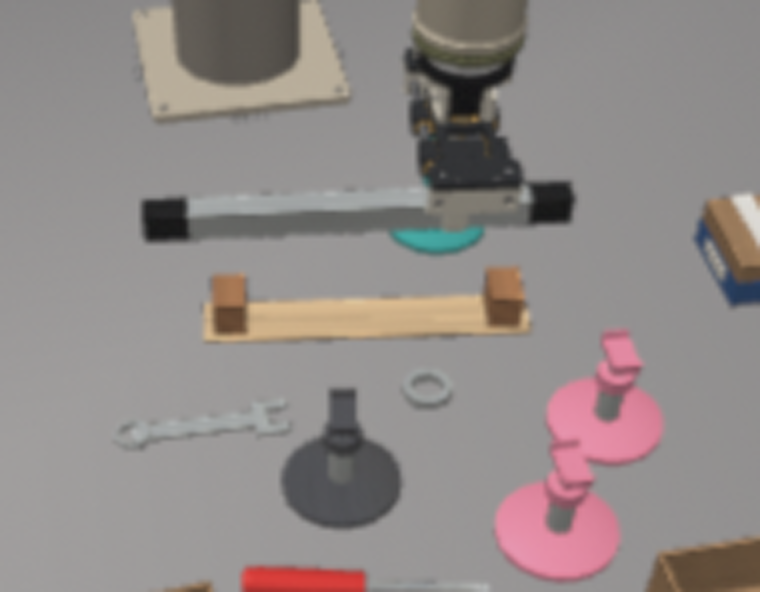

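The picture shows the bar lifted and level, with ends at crop (145,220) and (570,200). It is clear of the blocks, and the saddle is at crop (343,405). Now I'll carry it to the stand.

```bash

python3 -m handwheel '[1,-4.5,8,0,0,0,0, 1,-9,16,0,0,0,0, 1,-13.5,24,0,0,0,0, 1,-15.5,28,0,0,0,0, 1,-18,32,0,0,0,0, 1,-18,32,0,0,0,0, 1,-14.5,26,0,0,0,0, 1,-9,16,0,0,0,0]'
python3 -m handwheel '[1,-4.5,8,0,0,0,0.02, 1,-2,4,0,0,0,0.03, 1,0,0,0,0,0,0.026, 1,0,0,0,0,0,0, 1,0,0,0,0,0,0]'
python3 - <<'E'
from h import *
avgM(4);go(.647,-.0105,.122,79)
c=cap('scene');t=cap('top')
a=cv2.resize(c['color'][160:260,250:350,::-1],(500,500),interpolation=cv2.INTER_CUBIC)
b=cv2.resize(t['color'][120:190,295:365,::-1],(300,300),interpolation=cv2.INTER_CUBIC)
cv2.imwrite('pics/ov.png',np.hstack([a,np.vstack([b,np.zeros((200,300,3),np.uint8)])]))
E
```

```text
time_s: 12.95
position: [0.6387, -0.0072, 0.1473]
eef_rot: [179.9, 0.0, 83.3]
ft_force: [-0.4, 1.0, -6.2]
width: 0.263
grasp_force: 50.0
time_s: 13.37
position: [0.6469, -0.0119, 0.1473]
eef_rot: [-180.0, -0.0, 79.0]
ft_force: [1.0, 0.4, -6.6]
width: 0.268
grasp_force: 50.0
avg [ 0.145  0.208 -6.447 -0.079  0.066  0.011] pos [ 0.647  -0.0117  0.1477] [-180.     -0.     79.04]
t 13.57 shift [ 1.2 -0.3 25.7] turn [-0.     -0.      0.0008] F [-0.21  1.2  -7.11] M [-0.08   0.076  0.007] w 0.266 g 49.99566614627838
```

View pics/ov.png

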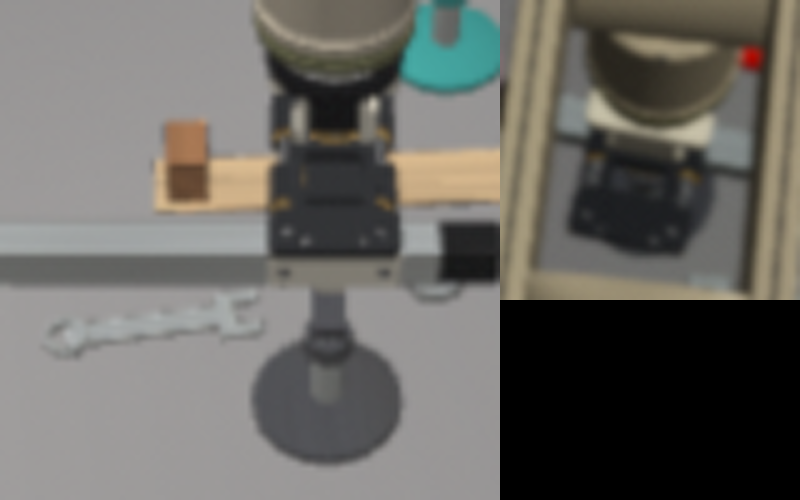

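The picture shows the bar level and squarely over the head at (330,300). But the fingertips are only about 2 mm above the bar's underside, so they would hit the 7 mm lips. I'll take it back to the rest and regrip about 9 mm higher.

```bash

python3 -m handwheel '[1,0,0,0,0,0,-0.026, 1,2,-4,0,0,0,-0.03, 1,4.5,-8,0,0,0,-0.02, 1,9,-16,0,0,0,0, 1,14.5,-26,0,0,0,0, 1,18,-32,0,0,0,0, 1,18,-32,0,0,0,0, 1,15.5,-28,0,0,0,0]'
python3 -m handwheel '[1,13.5,-24,0,0,0,0, 1,9,-16,0,0,0,0, 1,4.5,-8,0,0,0,0, 1,0,0,0,0,0,0, 1,0,0,0,0,0,0]'
python3 - <<'E'
from h import *
go(.467,.1182,.0660,83.35)
E
```

```text
time_s: 14.33
position: [0.5096, 0.0874, 0.1474]
eef_rot: [-180.0, -0.0, 83.4]
ft_force: [-0.6, -0.3, -6.0]
width: 0.264
grasp_force: 50.0
time_s: 14.75
position: [0.4676, 0.1186, 0.1481]
eef_rot: [179.9, -0.0, 83.4]
ft_force: [0.6, 0.1, -6.6]
width: 0.265
grasp_force: 50.0
t 14.75 shift [-0.5 -0.7 82.1] turn [ 0.0015 -0.      0.0011] F [ 0.59  0.08 -6.57] M [-0.024  0.018 -0.016] w 0.265 g 49.995514154434204
```

```bash

python3 -m handwheel '[1,0,0,8,0,0,0, 1,0,0,16,0,0,0, 1,0,0,18,0,0,0, 1,0,0,16,0,0,0, 1,0,0,12,0,0,0, 1,0,0,7,0,0,0, 1,0,0,3,0,0,0, 1,0,0,1,0,0,0]'
python3 -m handwheel '[1,0,0,1,0,0,0, 1,0,0,1,0,0,0, 1,0,0,1,0,0,0, 1,0,0,0.5,0,0,0, 1,0,0,0,0,0,0]'
python3 - <<'E'
from h import *
go(.467,.1182,.0626,83.35)
E
```

```text
time_s: 15.42
position: [0.4674, 0.1182, 0.0661]
eef_rot: [-180.0, 0.0, 83.3]
ft_force: [0.1, 0.1, -6.3]
width: 0.266
grasp_force: 50.0
time_s: 15.83
position: [0.4676, 0.1186, 0.0635]
eef_rot: [180.0, -0.0, 83.4]
ft_force: [-0.2, -0.3, -7.2]
width: 0.269
grasp_force: 50.0
t 15.83 shift [-0.4 -0.5  0.9] turn [ 0.0006 -0.0001  0.0002] F [-0.19 -0.34 -7.18] M [-0.051  0.081 -0.003] w 0.269 g 49.99561607837677
```

```bash

python3 -m handwheel '[1,0,0,0.5,0,0,0, 1,0,0,0.5,0,0,0, 1,0,0,0,0,0,0]'
python3 -m handwheel '[0.4,0,0,0,0,0,0, 0,0,0,0,0,0,0, 0,0,0,0,0,0,0, 0,0,0,-4,0,0,0, 0,-2,0,-4.5,0,0,0, 0,0,0,0,0,0,0, 0,0,0,0,0,0,0]'
python3 - <<'E'
from h import *
avgM(6)
E
python3 -m handwheel '[1,0,0,0,0,0,0, 1,0,0,0,0,0,0, 1,0,0,0,0,0,0, 1,0,0,0,0,0,0, 1,0,0,0,0,0,0, 1,0,0,0,0,0,0]' 50
python3 -m handwheel '[1,0,0,-0.5,0,0,0, 1,0,0,-0.5,0,0,0, 1,0,0,-0.5,0,0,0, 1,0,0,-0.5,0,0,0, 1,0,0,-0.5,0,0,0, 1,0,0,-0.5,0,0,0, 1,0,0,0,0,0,0, 1,0,0,0,0,0,0]'
python3 - <<'E'
from h import *
avgM(6)
E
```

```text
time_s: 16.08
position: [0.4675, 0.1186, 0.0626]
eef_rot: [180.0, -0.0, 83.4]
ft_force: [-2.7, -0.4, -1.5]
width: 0.267
grasp_force: 50.0
time_s: 16.67
position: [0.4677, 0.1165, 0.0714]
eef_rot: [179.9, -0.0, 83.3]
ft_force: [-0.5, 0.2, -0.4]
width: 0.498
grasp_force: 0.0
avg [-0.028 -0.118 -0.188 -0.068  0.076  0.006] pos [0.467  0.1165 0.0705] [-179.99    0.     83.35]
time_s: 17.47
position: [0.4672, 0.1165, 0.0706]
eef_rot: [180.0, 0.0, 83.4]
ft_force: [0.3, -0.7, -0.7]
width: 0.265
grasp_force: 50.0
time_s: 18.13
position: [0.4671, 0.1165, 0.0736]
eef_rot: [-180.0, 0.0, 83.4]
ft_force: [0.2, -0.6, -7.9]
width: 0.265
grasp_force: 50.0
avg [-6.480e-01  8.000e-03 -6.318e+00 -6.000e-02  9.300e-02  6.000e-03] pos [0.4671 0.1165 0.0736] [-180.     -0.     83.35]
```

Balanced at the higher grip. Lift and carry again.

```bash

python3 -m handwheel '[1,0,0,-1,0,0,0, 1,0,0,-4,0,0,0, 1,0,0,-8,0,0,0, 1,0,0,-12,0,0,0, 1,0,0,-15,0,0,0, 1,0,0,-16,0,0,0, 1,0,0,-14,0,0,0, 1,0,0,-8,0,0,0]'
python3 -m handwheel '[1,-4.5,8,-4,0,0,0, 1,-9,16,0,0,0,0, 1,-13.5,24,0,0,0,0, 1,-15.5,28,0,0,0,0, 1,-18,32,0,0,0,0, 1,-18,32,0,0,0,0, 1,-14.5,26,0,0,0,0, 1,-9,16,0,0,0,0]'
python3 -m handwheel '[1,-4.5,8,0,0,0,0.02, 1,-2,4,0,0,0,0.03, 1,0,0,0,0,0,0.026, 1,0,0,0,0,0,0, 1,0,0,0,0,0,0]'
python3 - <<'E'
from h import *
avgM(4);go(.647,-.012,.1235,79)
E
```

```text
time_s: 19.1
position: [0.4685, 0.1167, 0.1551]
eef_rot: [179.8, -0.1, 83.4]
ft_force: [0.5, 1.1, -5.7]
width: 0.26
grasp_force: 50.0
time_s: 19.77
position: [0.6383, -0.0089, 0.1549]
eef_rot: [180.0, 0.0, 83.3]
ft_force: [0.1, 0.9, -7.2]
width: 0.267
grasp_force: 50.0
time_s: 20.18
position: [0.6467, -0.0136, 0.1551]
eef_rot: [-179.9, 0.0, 79.0]
ft_force: [-0.4, -0.1, -6.5]
width: 0.266
grasp_force: 50.0
avg [-4.200e-02  2.020e-01 -6.398e+00 -5.000e-02  8.300e-02  6.000e-03] pos [ 0.647  -0.0135  0.1557] [-179.99    0.     79.04]
t 20.38 shift [ 1.5 -0.2 32.2] turn [-0.0001  0.      0.0008] F [-0.04  0.65 -7.09] M [-0.043  0.15  -0.025] w 0.268 g 49.9969357252121
```

```bash

python3 -m handwheel '[1,1.5,0,3,0,0,0, 1,0,0,6,0,0,0, 1,0,0,8,0,0,0, 1,0,0,5,0,0,0, 1,0,0,3,0,0,0, 1,0,0,1,0,0,0, 1,0,0,0,0,0,0]'
python3 - <<'E'
from h import *
avgM(3)
c=cap('scene');a=cv2.resize(c['color'][190:260,270:360,::-1],(720,560),interpolation=cv2.INTER_CUBIC);cv2.imwrite('pics/near.png',a)
E
```

```text
time_s: 20.97
position: [0.6471, -0.0123, 0.1289]
eef_rot: [-179.9, 0.0, 79.0]
ft_force: [-0.4, 0.6, -6.6]
width: 0.267
grasp_force: 50.0
avg [-2.280e-01 -5.650e-01 -6.591e+00 -9.100e-02  8.000e-02 -5.000e-03] pos [ 0.6478 -0.0124  0.1301] [179.96  -0.    79.  ]
```

View pics/near.png

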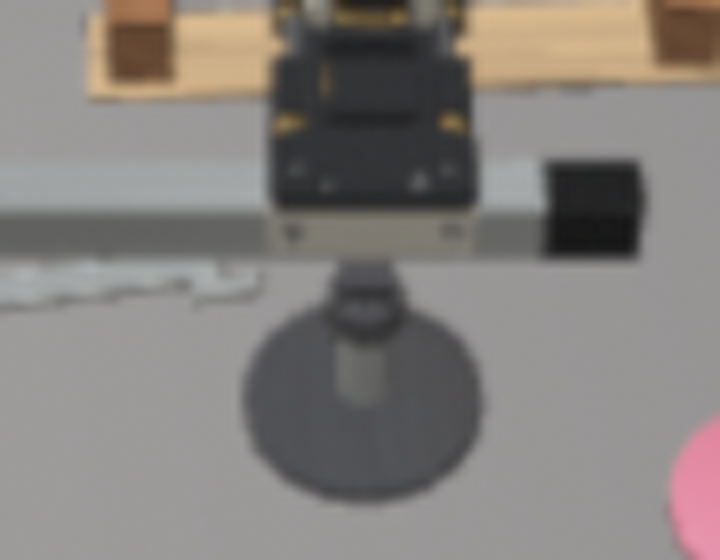

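The bar is just above the head: the head is at crop (365,270) and the gripper centre at (372,230), so they line up. I'll descend slowly and watch the force.

```bash

python3 -m handwheel '[1,0,0,1,0,0,0, 1,0,0,1,0,0,0, 1,0,0,1,0,0,0, 1,0,0,1,0,0,0, 1,0,0,0,0,0,0]'
python3 -m handwheel '[1,0,0,1,0,0,0, 1,0,0,1,0,0,0, 1,0,0,1,0,0,0, 1,0,0,0,0,0,0, 1,0,0,0,0,0,0]'
python3 - <<'E'
from h import *
avgM(4)
E
```

```text
time_s: 21.58
position: [0.6473, -0.0123, 0.1253]
eef_rot: [-180.0, 0.0, 79.0]
ft_force: [0.4, -0.3, -6.5]
width: 0.264
grasp_force: 50.0
time_s: 22.0
position: [0.6474, -0.0123, 0.1225]
eef_rot: [-180.0, 0.0, 79.0]
ft_force: [0.0, 0.5, -7.0]
width: 0.262
grasp_force: 50.0
avg [-0.294  0.234 -6.604 -0.045  0.106 -0.012] pos [ 0.6475 -0.0123  0.1227] [179.99  -0.    79.  ]
```

```bash

python3 -m handwheel '[1,0,0,0.8,0,0,0, 1,0,0,0.8,0,0,0, 1,0,0,0.8,0,0,0, 1,0,0,0.8,0,0,0, 1,0,0,0,0,0,0, 1,0,0,0,0,0,0]'
python3 - <<'E'
from h import *
avgM(4)
E
python3 -m handwheel '[1,0,0,0.5,0,0,0, 1,0,0,0.5,0,0,0, 1,0,0,0.5,0,0,0, 1,0,0,0,0,0,0]'
python3 - <<'E'
from h import *
avgM(4)
E
```

```text
time_s: 22.7
position: [0.6475, -0.0123, 0.1196]
eef_rot: [180.0, 0.0, 79.0]
ft_force: [-1.7, 0.5, -4.5]
width: 0.265
grasp_force: 50.0
avg [-5.070e-01  3.600e-01 -5.121e+00 -6.900e-02  1.790e-01 -3.000e-03] pos [ 0.6475 -0.0123  0.1195] [180.   0.  79.]
time_s: 23.23
position: [0.6475, -0.0123, 0.1181]
eef_rot: [180.0, -0.0, 79.0]
ft_force: [-2.0, 0.6, -2.8]
width: 0.262
grasp_force: 50.0
avg [-1.706 -0.118 -2.664 -0.043  0.419  0.017] pos [ 0.6475 -0.0123  0.1181] [179.99  -0.    79.  ]
```

A lateral force of −1.7 N shows the +x lip is rubbing, so I'll nudge toward −x.

```bash

python3 -m handwheel '[1,0,-0.5,-0.3,0,0,0, 1,0,-0.5,0,0,0,0, 1,0,-0.5,0,0,0,0, 1,0,0,0,0,0,0, 1,0,0,0,0,0,0]'
python3 - <<'E'
from h import *
avgM(4)
E
```

```text
time_s: 23.85
position: [0.6463, -0.0121, 0.1185]
eef_rot: [180.0, -0.0, 79.0]
ft_force: [1.7, -0.2, -3.2]
width: 0.264
grasp_force: 50.0
avg [ 2.401 -0.408 -2.965 -0.134 -0.33   0.017] pos [ 0.6462 -0.0121  0.1184] [179.97  -0.    79.  ]
```

```bash

python3 -m handwheel '[1,0,0.5,0,0,0,0, 1,0,0.2,0.5,0,0,0, 1,0,0,0.5,0,0,0, 1,0,0,0,0,0,0]'
python3 - <<'E'
from h import *
avgM(4)
E
python3 -m handwheel '[1,0,0,0.5,0,0,0, 1,0,0,0.3,0,0,0, 1,0,0,0,0,0,0]'
python3 - <<'E'
from h import *
avgM(4)
E
```

```text
time_s: 24.38
position: [0.6463, -0.0121, 0.1171]
eef_rot: [-179.9, 0.0, 79.0]
ft_force: [-1.4, 0.4, -0.7]
width: 0.264
grasp_force: 50.0
avg [-2.794  0.249 -1.277  0.008  0.634  0.01 ] pos [ 0.6463 -0.012   0.1171] [-179.95    0.     79.  ]
time_s: 24.83
position: [0.6463, -0.012, 0.1163]
eef_rot: [-179.9, 0.0, 79.0]
ft_force: [-5.6, 0.6, 0.6]
width: 0.262
grasp_force: 50.0
avg [-4.659e+00  5.420e-01  9.800e-01  7.300e-02  9.640e-01  3.000e-03] pos [ 0.6466 -0.0121  0.1165] [-179.99   -0.     79.  ]
```

The bar is on the floor, since contact began at underside ≈ 0.100. I'll relieve the sideways load before releasing.

```bash

python3 -m handwheel '[1,0,-0.4,-0.2,0,0,0, 1,0,-0.4,-0.2,0,0,0, 1,0,-0.2,0,0,0,0, 1,0,0,0,0,0,0]'
python3 - <<'E'
from h import *
avgM(4)
E
```

```text
time_s: 25.37
position: [0.6465, -0.0121, 0.1173]
eef_rot: [179.9, -0.0, 79.0]
ft_force: [0.5, -0.1, -0.8]
width: 0.263
grasp_force: 50.0
avg [ 2.331 -0.343 -0.966 -0.082 -0.306 -0.042] pos [ 0.6465 -0.0121  0.1173] [ 1.799e+02 -1.000e-02  7.900e+01]
```

```bash

python3 -m handwheel '[1,0,0.3,0.1,0,0,0, 1,0,0,0,0,0,0]'
python3 -m handwheel '[1,0,0,0,0,0,0, 1,0,0,0,0,0,0]' 10
python3 - <<'E'
from h import *
avgM(4)
E
python3 -m handwheel '[1,0,0,0,0,0,0, 1,0,0,0,0,0,0]' 3
python3 -m handwheel '[0.46,0,0,0,0,0,0, 0.44,0,0,0,0,0,0, 0.42,0,0,0,0,0,0, 0.40,0,0,0,0,0,0, 0.38,0,0,0,0,0,0, 0.36,0,0,0,0,0,0, 0.36,0,0,0,0,0,0]'
python3 - <<'E'
from h import *
avgM(4);c=cap('scene');a=cv2.resize(c['color'][180:260,220:350,::-1],(780,480),interpolation=cv2.INTER_CUBIC);cv2.imwrite('pics/rel.png',a)
E
```

```text
time_s: 25.73
position: [0.6465, -0.0121, 0.1171]
eef_rot: [179.9, -0.0, 79.0]
ft_force: [2.6, -0.7, -0.5]
width: 0.267
grasp_force: 50.0
time_s: 25.9
position: [0.6465, -0.0121, 0.1171]
eef_rot: [179.9, -0.0, 79.0]
ft_force: [4.3, -0.7, -0.4]
width: 0.267
grasp_force: 10.0
avg [ 3.876 -0.607 -0.978 -0.152 -0.693  0.005] pos [ 0.6463 -0.0121  0.1169] [179.96  -0.    79.  ]
time_s: 26.27
position: [0.6462, -0.0121, 0.1169]
eef_rot: [180.0, 0.0, 79.0]
ft_force: [4.3, -1.0, -1.5]
width: 0.267
grasp_force: 3.0
time_s: 26.85
position: [0.6457, -0.012, 0.1165]
eef_rot: [-180.0, 0.0, 79.0]
ft_force: [-1.1, 0.8, -0.0]
width: 0.319
grasp_force: 0.0
avg [-0.211 -0.161  0.384 -0.054  0.071 -0.032] pos [ 0.646  -0.012   0.1167] [-179.99    0.     79.  ]
```

View pics/rel.png

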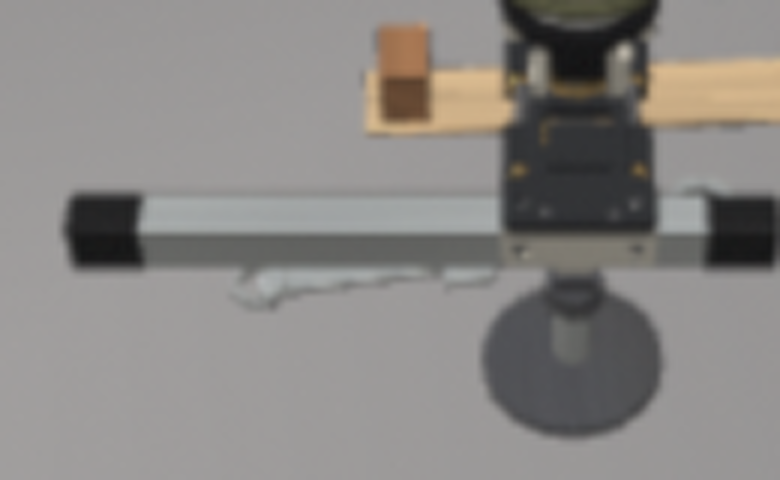

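Released: the bar rests level in the channel, ends at crop (70,230) and (775,235), with no force on the tool. Open wider, then retreat straight up.

```bash

python3 -m handwheel '[0.3,0,0,-0.5,0,0,0, 0.15,0,0,-0.5,0,0,0, 0,0,0,-1,0,0,0, 0,0,0,-2,0,0,0, 0,0,0,-4,0,0,0, 0,0,0,-8,0,0,0, 0,0,0,-12,0,0,0, 0,0,0,-16,0,0,0]'
python3 -m handwheel '[0,0,0,-20,0,0,0, 0,0,0,-20,0,0,0, 0,0,0,-20,0,0,0, 0,0,0,-10,0,0,0, 0,0,0,-5,0,0,0, 0,0,0,0,0,0,0, 0,0,0,0,0,0,0]'
python3 -m handwheel '[0,0,0,0,0,0,0, 0,0,0,0,0,0,0, 0,0,0,0,0,0,0, 0,0,0,0,0,0,0, 0,0,0,0,0,0,0, 0,0,0,0,0,0,0, 0,0,0,0,0,0,0, 0,0,0,0,0,0,0]'
python3 - <<'E'
from h import *
c=cap('scene');save(c,'fin.png')
E
```

```text
time_s: 27.77
position: [0.6455, -0.012, 0.1611]
eef_rot: [-179.9, 0.0, 79.0]
ft_force: [0.2, -0.9, 0.5]
width: 0.5
grasp_force: 0.0
time_s: 28.35
position: [0.6458, -0.012, 0.2352]
eef_rot: [-180.0, 0.0, 79.0]
ft_force: [-0.5, 0.2, -0.4]
width: 0.5
grasp_force: 0.0
time_s: 29.02
position: [0.646, -0.012, 0.2357]
eef_rot: [180.0, -0.0, 79.0]
ft_force: [-0.9, -0.2, -0.5]
width: 0.498
grasp_force: 0.0
```

View pics/fin.png

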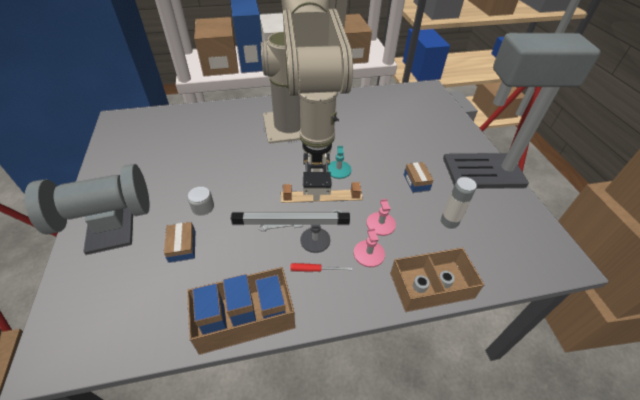

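The bar sits level and free on the stand, with ends at (235,217) and (347,217). The gripper is clear and everything else is where it was.

```bash
python3 -c "
from bench import ticket
print(ticket.job_done())"
```

```text
the job is handed in; nothing more can be done
None
```

The bar balances about 78 mm from mid-length toward its +y end; it now lies level on the dark stand, both ends free, and the job was handed in at about 29 s, after one carry back to the rest to regrip higher so the fingertips would clear the lips.

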